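# Pack the second tea bowl and press the transit-case lid home

## Robot

A 7-joint arm with a two-finger parallel gripper is mounted at the origin on the work surface. World frame = base frame: x ahead of the robot, y to its left, z up, the work surface at z = 0. Lengths are in m, angles in rad, forces in N, time in s.
With the tool pointing down it reaches from about 0.4 to 0.9 m from the base axis. Payload 5.5 kg.
Tool frame: the origin (TCP) lies midway between the tips of the shut fingers; the grasp point (between the pads) lies 19 mm behind it; z points along the fingers, y is the line along which they close (so a half turn about z gives the same grasp; the last joint's range is limited). The gripper opens to 85 mm and grips with 20 to 120 N. Pads are 22 mm wide; open, the fingers measure 114 mm over their backs; the gripper's body (76 mm by 85 mm) begins 54 mm behind the grasp point. The pads swing forward as they close: fully open they stand 13 mm farther back than shut.
Start: joints at [1.424, 0.501, -0.427, 1.55, 0.221, 1.138, -0.21], TCP at [0.259, -0.596, 0.231] pointing down, gripper open.
Joint ranges: [-2.88, 2.88], [-0.31, 2.03], [-1.54, 1.56], [0.2, 2.42], [-1.41, 4.55], [0.19, 2.02], [-2.57, 2.57]. Speed limits (rad/s): [2.57, 2.57, 3.14, 3.14, 3.14, 3.14, 3.14].

## Interface

Orientations are given as a unit quaternion [x, y, z, w].
In Python, from bench import robot gives the robot as it stands.
- The arm moves only by the shell command python3 -m creep 'ROWS' [FORCE]. ROWS is JSON, a list that holds one entry, the list of rows, each a list of 5 numbers: the opening, from 0 (shut) to 1 (fully open), then the shift along the world's x, y, z in cm, then the turn about the world's z in degrees. In form: [[[claw, tx, ty, tz, turn], ...]]. A call has 1 to 12 rows; each row is the pose to reach, as a shift and turn from the pose commanded when the call began; what a row does not reach only later rows make up. A row lasts 1/8 s, in which the tool goes at most 62.5 mm and 10.7 degrees, less where a joint would pass 70% of its speed; a pose out of reach is approached as far as the arm can. A call with a gripper value outside its range is refused whole. The fingers move at their own pace and stop on an object; FORCE is the grip in N (left out, the last holds). Time passes only in rows, so rows that repeat a pose let the fingers close. It gives the time, the measured TCP pose, the force, the opening and the grip force at its end, in the units of the state.
- robot.state(): the state, without advancing time (a new reading comes with each control period).
- robot.get_image(name): name is "scene" or "top" or "wrist"; returns a dict with "frame" (400x640x3 uint8, red, green, blue), "depth" (400x640 float32, m along the optical axis (not along the pixel's ray), 0 where there is no reading), "camera_matrix" (3x3 intrinsics, pixels), "pose" (4x4, takes a point from camera to world coordinates); the wrist camera has in their place "T_tool_cam" (4x4, takes a point from camera to tool coordinates, whose origin is the TCP and whose axes are the flange's). Camera axes: x right, y up, looking along -z (the intrinsics and any distortion apply to the point x, -y, -z); pixel columns grow to the right and rows downward; lengths in m; the calibration is good to about 2 mm. A picture is of the moment at which its call begins: read the wrist's pose just before it.
- robot.finish_job(): hands the job in; it is judged then, once.
The state is a dict: "time_s": time; "joint_positions": joint angles; "qd": joint speeds; "joint_efforts": joint torques, N m; "tcp_pos": TCP position; "tcp_rot": TCP orientation; "ft_force": force on the tool from outside, world axes, zero at the start; "ft_torque": the same for the moment, N m; "grip_width": opening from 0.0 (shut) to 1.0 (fully open); "grip_force": force on a finger pad.
Only numpy, scipy, OpenCV 4.12 (cv2) and the standard library are available. Lean on these libraries where they do the work, as an engineer would, in place of code of your own. Each camera call takes 0.05 s, during which the arm holds its last target. There are 200 camera calls.

## Task

Pack the single tea bowl that stands on the table between the plywood case and its lid, foot up as it is, into the free pocket of the case, setting it down without dropping it, and let go of it. Then take the case's lid by its handle, lay it on the case and slide it until it drops over the two steel locating pins hidden beneath it, and press it fully home against the rubber seal. Finish while still holding the lid pressed down, so that the latches can be snapped; do not drop the lid and leave the teapot, the sugar pot and the saucers alone.

Things in the scene. Friction and masses are not known exactly. Their poses are not given: they have to be found in the camera images.
- case: Open plywood case, fixed, 262 (x) x 146 (y) x 70 mm high; walls 12, floor 10 mm thick. Origin: centre of its underside on the table, z up. A divider 8 mm thick, 46 mm above the table, makes two pockets of 115 (x) x 122 (y) mm; 20 mm square battens fill the inner corners up to the rim. Two steel pins stand on the rim at two diagonal corners. Draw latches hang on the long sides.
- pocket (a point): centre of the free pocket's floor, at (-61.5, 0, 10) mm in the case's frame; axes as the case
- full_pocket (a point): centre of the other pocket's floor, at (61.5, 0, 10) mm in the case's frame, where the packed bowl stands
- pin_near (a point): tip of one locating pin, at (-113, -55, 86) mm in the case's frame; each pin is 10 mm thick, stands 16 mm above the rim, and tapers to 5 mm over its top 5 mm
- pin_far (a point): tip of the pin at (113, 55, 86) mm in the case's frame
- seal (a joint): how far the black rubber seal round the case's rim is squeezed, m: 0 free, standing 4 mm above the rim, 0.004 flush with it. It carries the lid's weight almost unsqueezed; pushing the lid right down onto the rim (lid's origin 70 mm above the case's) takes about 10 N more, and it springs back when let go
- lid: The case's lift-off plywood lid, right way up on the table, 262 (x) x 146 (y) x 24 mm, about 0.4 kg. Origin: centre of its underside, z up. Hollow below: a frame 18 mm high, 24 mm wide (36 mm square corners), with blind holes for the pins, 14 mm wide, 18 deep, open downwards at (-113, -55) and (113, 55) mm. Half a turn fits as well. Dark wooden bar handle on top, along x.
- handle (a point): middle of the lid's bar handle, at (0, 0, 63) mm in the lid's frame: a bar 124 (along x) x 18 (y) x 18 mm (z) on two end blocks 18 mm square at x = -51 and 51, with 30 mm of free height below it; grasp across y from above
- bowl: Dark blue and white china tea bowl standing upside down (foot up) on the table between case and lid, 92 mm wide at the lip, 60 mm high, about 0.16 kg. Origin: centre of the lip on the table, z up. On top its round white foot, 44 mm in diameter and 12 mm high, from 48 to 60 mm above the lip, is what to grasp from above; below it the bowl widens in a shoulder (radius 32 mm at 43 mm height).
- packed_bowl: the same sort of bowl, already standing foot up in the other pocket; leave it there
- teapot: china teapot, 58 mm radius, 137 mm high, with spout and handle; origin at the centre of its underside; leave alone
- sugar_pot: lidded china sugar pot, 47 mm radius, 110 mm high; origin at the centre of its underside; leave alone
- saucers: pile of four saucers, 62 mm radius, 40 mm high; origin at the centre of its underside; leave alone
Not all that is in view belongs to the job. What is shaped like the bowl but orange or red is not meant.

How it is judged:
On the way, in this order (a step that is already met when the one before it is completed fails the run):
1. the bowl stands foot up on the floor of the free pocket, let go (horizontal distance between bowl and pocket below 0.016 m and z of bowl in the frame of pocket below 0.004 m and angle between bowl's own z axis and vertical below 0.1 rad and contact force between the fingers and bowl below 0.05 N), for 0.2 s.
2. the lid has dropped over both pins (horizontal distance between lid and case below 0.005 m and z of lid in the frame of case below 0.077 m and angle between lid's own z axis and vertical below 0.04 rad and angle between the x axis of lid and the x axis of case, either way round below 0.04 rad), for 0.2 s.
At the end, for the whole second after the job is handed in: Fingers still on the lid, pressing: lid over both pins (centre within 5 mm, heading within 0.04 rad of the case), level within 0.02 rad, underside within 1.6 mm of the rim; both bowls foot up on their pocket floors, within 16 mm of the centres (horizontal distance between lid and case below 0.005 m and z of lid in the frame of case below 0.0716 m and angle between lid's own z axis and vertical below 0.02 rad and angle between the x axis of lid and the x axis of case, either way round below 0.04 rad and contact force between the fingers and lid above 4 N and horizontal distance between bowl and pocket below 0.016 m and z of bowl in the frame of pocket below 0.004 m and angle between each of bowl, packed_bowl's own z axis and vertical below 0.1 rad and horizontal distance between packed_bowl and full_pocket below 0.016 m and z of packed_bowl in the frame of full_pocket below 0.004 m); the arm keeps its last pose, push and grip.
It fails at once if the bowl was dropped (linear speed of bowl above 0.5 m/s and contact force between the fingers and bowl below 0.05 N).
It fails at once if the lid was dropped (linear speed of lid above 0.5 m/s and contact force between the fingers and lid below 0.05 N).
It fails at once if the teapot was disturbed (distance of teapot from where it was at the start of the episode above 0.03 m).
It fails at once if the sugar pot was disturbed (distance of sugar_pot from where it was at the start of the episode above 0.03 m).
It fails at once if the saucers were disturbed (distance of saucers from where it was at the start of the episode above 0.03 m).
It also fails if it takes over 54 s, if anything falls off the work surface, if the arm or the gripper's body presses on something with over 40 N, if the wrist force passes 120 N, or if a joint passes its speed limit or range.

## Working session

There is one attempt and no reset: what is moved stays moved. The work goes in short steps, Python scripts to look and compute and a shell command to move; the robot and the scene stay as the last step left them, time stands still between calls to the robot, and variables do not carry over. Pictures are saved under pics/ and viewed, at most 10 in all, crops included, and the job is handed in when it is done.

```bash
mkdir -p pics; cat > h.py <<'E'
import numpy as np, cv2
from bench import robot
from scipy.spatial.transform import Rotation as R
def grab(n):
    s=robot.state(); im=robot.get_image(n)
    if 'pose' in im: T=np.array(im['pose'])
    else:
        W=np.eye(4); W[:3,:3]=R.from_quat(s['tcp_rot']).as_matrix(); W[:3,3]=s['tcp_pos']; T=W@np.array(im['T_tool_cam'])
    return im['frame'],im['depth'],np.array(im['camera_matrix']),T
def ray(px,K,T):
    px=np.atleast_2d(np.array(px,float)); d=np.c_[(px[:,0]-K[0,2])/K[0,0],-(px[:,1]-K[1,2])/K[1,1],-np.ones(len(px))]
    return T[:3,3],d@T[:3,:3].T
def onz(px,z,K,T):
    o,d=ray(px,K,T); return o+d*((z-o[2])/d[:,2])[:,None]
def cloud(D,K,T):
    v,u=np.mgrid[:D.shape[0],:D.shape[1]]; o,d=ray(np.c_[u.ravel(),v.ravel()],K,T)
    return (o+d*D.ravel()[:,None]).reshape(D.shape+(3,))
E
python3 - <<'E'
from h import *
for n in ('top','scene'):
    f,d,K,T=grab(n); cv2.imwrite(f'pics/{n}0.png',f[:,:,::-1]); print(n,K.round(1).tolist(),T.round(3).tolist(),(d>0).mean())
s=robot.state();print(s)
E
```

```text
top [[453.1, 0.0, 322.7], [0.0, 453.1, 196.0], [0.0, 0.0, 1.0]] [[0.004, 0.976, -0.218, 0.245], [-1.0, 0.006, 0.006, 0.001], [0.007, 0.218, 0.976, 1.358], [0.0, 0.0, 0.0, 1.0]] 0.99603125
scene [[422.2, 0.0, 314.7], [0.0, 422.2, 191.9], [0.0, 0.0, 1.0]] [[0.647, -0.594, 0.479, 1.13], [0.763, 0.503, -0.407, -0.496], [0.001, 0.629, 0.778, 1.061], [0.0, 0.0, 0.0, 1.0]] 0.99612109375
{'time_s': 0.1, 'joint_positions': array([ 1.42422307,  0.50178813, -0.4268139 ,  1.5513178 ,  0.22081907,
        1.13832615, -0.21032538]), 'qd': array([-1.16630673e-03, -1.88836085e-03, -1.03128283e-03, -2.31505488e-03,
        7.06738050e-05, -1.02355715e-03,  6.28275620e-04]), 'joint_efforts': array([-1.10679251e-02, -5.70816100e+01, -5.83818600e+00, -2.81754309e+01,
        1.06748121e-02,  5.49302873e-03, -3.04533955e-05]), 'tcp_pos': array([ 0.25867439, -0.59563448,  0.23035381]), 'tcp_rot': array([ 9.79080507e-01,  2.03471295e-01, -1.54788782e-04, -8.76813803e-04]), 'ft_force': array([-1.00115441,  0.03191769,  0.23827138]), 'ft_torque': array([0.00706371, 0.06884041, 0.06437478]), 'grip_force': 0.0, 'grip_width': 0.9998388359649207}
```

View pics/top0.png

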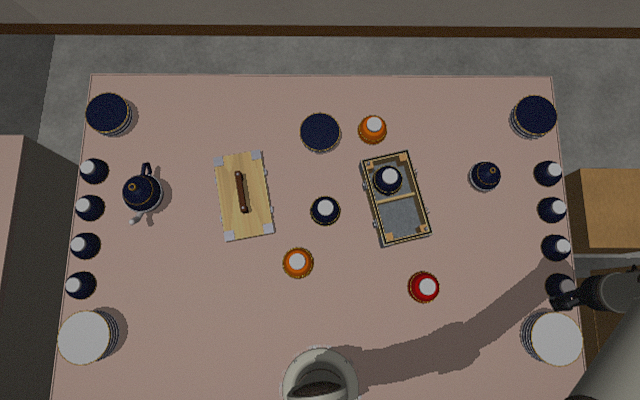

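View pics/scene0.png

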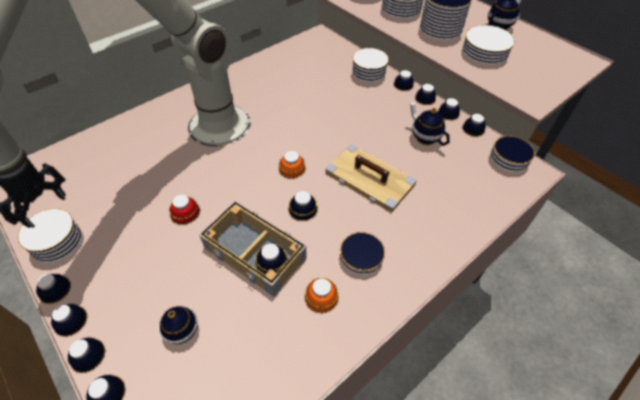

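The top view shows the case at about (396,198), with its free pocket near (403,218). The blue bowl is at (325,210), the lid at (244,196) and its handle at (243,192). The scene view agrees: case (253,247), bowl (303,205), lid (371,177). Next I measure these from both views.

```bash
cat > m.py <<'E'
from h import *
def rect(P):
    (cx,cy),(w,h),a=cv2.minAreaRect((P[:,:2]*1000).astype(np.float32))
    if w<h: a+=90; w,h=h,w
    a=(a+90)%180-90
    return np.round([cx,cy,w,h,a],1).tolist()
foot={}
for n in ('top','scene'):
    f,d,K,T=grab(n); C=cloud(d,K,T)
    hsv=cv2.cvtColor(f,cv2.COLOR_RGB2HSV)
    for name,(x,y) in dict(bowl=(.53,0),).items(): pass
    w=(hsv[...,1]<50)&(hsv[...,2]>130)&(C[...,2]>.04)&(C[...,2]<.09)&(C[...,0]>.3)&(C[...,0]<.8)&(abs(C[...,1])<.4)
    nl,L,st,ce=cv2.connectedComponentsWithStats(w.astype(np.uint8))
    for i in range(1,nl):
        if st[i,4]>60:
            P=C[L==i]; print(n,'white',st[i,4],ce[i].round(1),P.mean(0).round(4),np.percentile(P[:,2],[5,50,95]).round(4)); foot.setdefault(n,[]).append((ce[i],K,T))
    def lay(name,x0,x1,y0,y1,z0,z1):
        m=(C[...,0]>x0)&(C[...,0]<x1)&(C[...,1]>y0)&(C[...,1]<y1)&(C[...,2]>z0)&(C[...,2]<z1)
        m=cv2.morphologyEx(m.astype(np.uint8),cv2.MORPH_OPEN,np.ones((2,2)))
        nl,L,st,ce=cv2.connectedComponentsWithStats(m)
        if nl<2: print(n,name,'none');return
        i=1+st[1:,4].argmax(); P=C[L==i]; print(n,name,len(P),rect(P),'z',np.percentile(P[:,2],[5,50,95]).round(4))
    lay('lid',.3,.8,.1,.42,.015,.035); lay('handle',.3,.8,.1,.42,.055,.085)
    lay('rim',.3,.8,-.4,-.08,.060,.082); lay('case',.3,.8,-.4,-.08,.03,.1)
E
python3 m.py
```

```text
top white 154 [373.7 123.7] [ 0.7619 -0.1608  0.0595] [0.055  0.0594 0.0642]
top white 171 [389.4 175.6] [ 0.5958 -0.2024  0.0695] [0.065  0.0698 0.0738]
top white 180 [324.9 207.1] [ 0.5021 -0.0129  0.0596] [0.0547 0.0598 0.0637]
top white 197 [296.6 261. ] [0.3454 0.067  0.0596] [0.0549 0.0597 0.0641]
top lid 3828 [440.4, 189.9, 507.1, 195.3, 22.9] z [0.0179 0.0233 0.0282]
top handle 282 [550.1, 235.0, 130.5, 16.3, 10.9] z [0.024  0.0701 0.0749]
top rim 1394 [482.3, -131.6, 460.5, 290.9, -61.5] z [0.0079 0.0702 0.077 ]
top case 2060 [482.1, -131.8, 459.7, 291.8, -61.7] z [0.007  0.0677 0.0765]
scene white 131 [290.8 156.3] [0.3485 0.0657 0.0594] [0.0545 0.0594 0.0636]
scene white 166 [302.2 197.1] [ 0.5041 -0.0133  0.0591] [0.0544 0.0598 0.063 ]
scene white 216 [269.7 250.9] [ 0.5977 -0.203   0.0692] [0.0632 0.0699 0.073 ]
scene white 232 [321.4 286.9] [ 0.7651 -0.1625  0.0598] [0.0555 0.0601 0.0627]
scene lid 2517 [751.3, -118.5, 1029.1, 291.9, -60.7] z [0.0176 0.0239 0.0281]
scene handle 266 [552.0, 236.5, 114.8, 55.8, 29.3] z [0.0326 0.0691 0.074 ]
scene rim 1576 [781.6, -270.2, 785.8, 269.7, -14.0] z [0.0552 0.0699 0.0763]
scene case 3475 [781.6, -270.2, 785.7, 270.0, -13.9] z [0.0279 0.0589 0.0752]
```

```bash
sed -i 's/P=C\[L==i\]; print(n,name/P=C[(L==i)\&(C[...,2]>z0)\&(C[...,2]<z1)]; print(n,name/; s/lay(.rim.*$/lay("rim",.4,.72,-.32,-.1,.060,.082)/; s/,.1,.42,/,.12,.34,/g' m.py; python3 m.py | grep -v white
python3 -m creep '[[[1,5,5,4,-6],[1,10,10,8,-12],[1,14,14,12,-12],[1,18,18,16,-12],[1,22,22,16,-12],[1,26,26,16,-12],[1,28,30,16,-12],[1,28,35,16,-12],[1,28,39,16,-12],[1,28,39,16,-12],[1,28,39,16,-12]]]'
python3 - <<'E'
from h import *
f,d,K,T=grab('wrist'); cv2.imwrite('pics/w1.png',f[:,:,::-1]); print(T.round(3).tolist(),K[0,0],(d>0).mean())
E
```

```text
top lid 3671 [545.4, 233.4, 260.2, 156.4, 11.3] z [0.0186 0.0234 0.028 ]
top handle 236 [545.1, 233.9, 121.4, 15.7, 11.0] z [0.0616 0.0711 0.0751]
top rim 1125 [531.7, -220.0, 261.0, 147.7, 14.3] z [0.0654 0.0711 0.0769]
scene lid 2370 [552.1, 233.9, 258.7, 157.6, 10.8] z [0.0197 0.0238 0.0276]
scene handle 236 [552.6, 233.9, 120.3, 20.1, 12.4] z [0.0577 0.0702 0.0747]
scene rim 1339 [539.4, -218.8, 259.5, 149.8, 14.0] z [0.0621 0.0706 0.076 ]
time_s: 1.68
tcp_pos: [0.5388, -0.2072, 0.3913]
tcp_rot: [0.995, 0.1, -0.0, 0.001]
ft_force: [0.0, -1.9, 0.2]
grip_width: 0.997
grip_force: 0.0
[[0.198, 0.942, 0.27, 0.608], [-0.98, 0.191, 0.054, -0.193], [-0.0, -0.275, 0.961, 0.534], [0.0, 0.0, 0.0, 1.0]] 301.5899068463445 0.99611328125
```

View pics/w1.png

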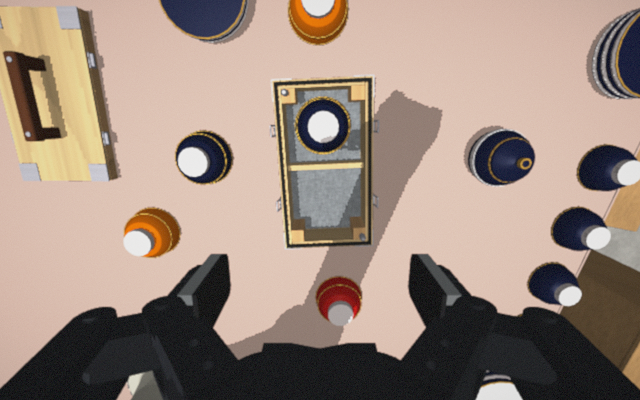

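The wrist view shows the case centred at about (322,163), with its pins at (284,92) and (361,237). The free pocket is the lower one at (325,198), and the bowl's foot is at (193,162). Next I measure the case and bowl from here.

```bash
cat > w.py <<'E'
from h import *
from m2 import rect
import sys
f,d,K,T=grab('wrist'); C=cloud(d,K,T); hsv=cv2.cvtColor(f,cv2.COLOR_RGB2HSV)
Z=C[...,2]
w=((hsv[...,1]<50)&(hsv[...,2]>130)&(Z>.045)&(Z<.09)).astype(np.uint8)
nl,L,st,ce=cv2.connectedComponentsWithStats(w)
for i in range(1,nl):
    if st[i,4]>200:
        cs,_=cv2.findContours((L==i).astype(np.uint8),0,2); e=cv2.fitEllipse(cs[0])[0]; z=np.median(Z[L==i])
        print('white',st[i,4],np.round(e,1),'depth z',z.round(4),onz(e,z,K,T).round(4)[0])
def lay(name,x0,x1,y0,y1,z0,z1):
    m=((C[...,0]>x0)&(C[...,0]<x1)&(C[...,1]>y0)&(C[...,1]<y1)&(Z>z0)&(Z<z1)).astype(np.uint8)
    nl,L,st,ce=cv2.connectedComponentsWithStats(m)
    if nl<2: return
    P=C[L==1+st[1:,4].argmax()]; print(name,len(P),rect(P),'z',np.percentile(P[:,2],[5,50,95]).round(4))
lay('rim',.38,.72,-.33,-.1,.062,.082);lay('lid',.38,.72,.12,.34,.017,.03);lay('handle',.4,.7,.12,.34,.06,.082)
E
cat > m2.py <<'E'
from h import *
def rect(P):
    (cx,cy),(w,h),a=cv2.minAreaRect((P[:,:2]*1000).astype(np.float32))
    if w<h: a+=90; w,h=h,w
    return np.round([cx,cy,w,h,(a+90)%180-90],1).tolist()
E
python3 w.py
python3 -m creep '[[[1,-1,5,-2,0],[1,-4,10,-6,0],[1,-8,15,-10,0],[1,-10,19,-14,0],[1,-11,19,-15,0],[1,-11,19,-15,0],[1,-11,19,-15,0]]]'; python3 w.py
python3 - <<'E'
from h import *
f,d,K,T=grab('wrist'); cv2.imwrite('pics/w2.png',f[:,:,::-1])
E
```

```text
white 401 [316.9  -1.1] depth z 0.0603 [ 0.7612 -0.1598  0.0603]
white 216 [677.2  42.4] depth z 0.047 [ 0.8145 -0.6831  0.047 ]
white 792 [322.3 126. ] depth z 0.0704 [ 0.5984 -0.2005  0.0704]
white 225 [501.3 157.2] depth z 0.049 [ 0.6069 -0.4909  0.049 ]
white 693 [192.1 161.6] depth z 0.0607 [ 0.5051 -0.0113  0.0607]
white 464 [629.6 172. ] depth z 0.0538 [ 0.625  -0.6983  0.0538]
white 435 [598.1 237.4] depth z 0.0539 [ 0.5104 -0.6988  0.0539]
white 537 [137.  242.9] depth z 0.061 [0.3489 0.0687 0.061 ]
white 365 [569.7 295.4] depth z 0.054 [ 0.3954 -0.6987  0.054 ]
white 431 [340.2 314.6] depth z 0.0607 [ 0.2789 -0.2988  0.0607]
white 608 [498.5 399.8] depth z 0.0797 [ 0.1665 -0.6338  0.0797]
rim 4912 [536.6, -218.0, 264.5, 148.0, 14.0] z [0.0679 0.071  0.0753]
lid 13430 [550.2, 236.3, 262.9, 161.7, 11.1] z [0.0227 0.0249 0.0266]
handle 1714 [550.8, 235.6, 123.6, 21.3, 11.3] z [0.0618 0.0719 0.074 ]
time_s: 2.65
tcp_pos: [0.4306, -0.0176, 0.2423]
tcp_rot: [0.995, 0.099, 0.001, 0.0]
ft_force: [0.8, 0.5, -0.4]
grip_width: 1.001
grip_force: 0.0
white 2033 [542.6  55.7] depth z 0.0701 [ 0.5984 -0.2005  0.0701]
white 1637 [327.1 115.2] depth z 0.0603 [ 0.505  -0.0107  0.0603]
white 1136 [232.  238.9] depth z 0.0606 [0.3494 0.0691 0.0606]
rim 11031 [529.4, -222.8, 248.0, 155.5, 13.9] z [0.0636 0.0703 0.0747]
lid 17481 [497.3, 226.6, 161.1, 155.5, -78.2] z [0.0229 0.0245 0.026 ]
handle 2177 [525.0, 231.3, 72.1, 19.5, 10.8] z [0.0618 0.0717 0.0736]
```

View pics/w2.png

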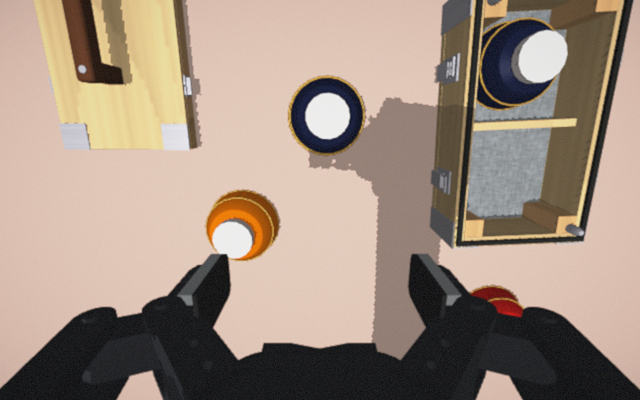

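The wrist view shows the bowl's foot at (327,115), clear on all sides. The bowl is at (0.505, -0.011) and its foot top is at 60 mm by depth, which both wrist positions agree on. Descending now to grasp it.

```bash
python3 -m creep '[[[1,4,0.3,-3,0],[1,7.6,0.5,-7,0],[1,7.6,0.5,-11,0],[1,7.6,0.5,-14,0],[1,7.6,0.5,-16.5,0],[1,7.6,0.5,-18.5,0],[1,7.6,0.5,-19.5,0],[1,7.6,0.5,-19.8,0],[1,7.6,0.5,-19.8,0],[0.6,7.6,0.5,-19.8,0],[0.4,7.6,0.5,-19.8,0],[0.4,7.6,0.5,-19.8,0]]]' 30
python3 -m creep '[[[0.3,0,0,0,0],[0.3,0,0,0,0],[0.3,0,0,0,0],[0.3,0,0,0,0]]]' 30
python3 - <<'E'
from h import *
f,d,K,T=grab('wrist'); cv2.imwrite('pics/w3.png',f[:,:,::-1])
E
```

```text
time_s: 4.25
tcp_pos: [0.5054, -0.0113, 0.044]
tcp_rot: [0.995, 0.1, 0.0, 0.0]
ft_force: [-1.7, -0.4, 5.2]
grip_width: 0.501
grip_force: 29.8
time_s: 4.75
tcp_pos: [0.5054, -0.0113, 0.044]
tcp_rot: [0.995, 0.1, 0.0, 0.0]
ft_force: [-1.4, 0.6, 5.3]
grip_width: 0.502
grip_force: 29.8
```

View pics/w3.png

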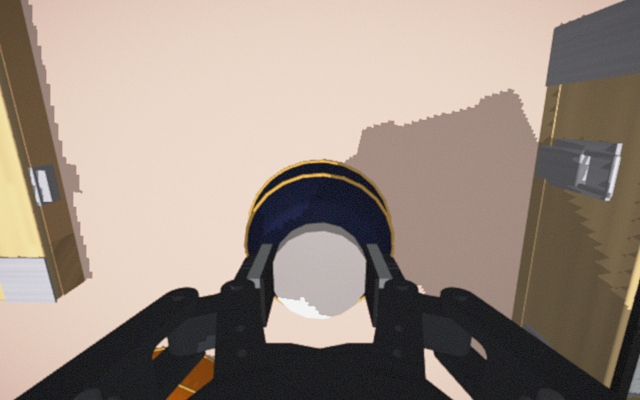

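The picture shows the foot centred between the pads at (320,270), held at width 0.50 with 30 N. Now I lift it and carry it over the free pocket.

```bash
python3 -m creep '[[[0.3,0,0,1,0],[0.3,0,0,4,0],[0.3,0,0,8,0],[0.3,0,-1,12,0],[0.3,0,-4,14,1],[0.3,-1,-8,14,2],[0.3,-2,-12,14,2],[0.3,-2.5,-16,14,2],[0.3,-2.8,-20,14,2],[0.3,-2.8,-22,14,2],[0.3,-2.8,-22.2,14,2],[0.3,-2.8,-22.2,14,2]]]' 30
python3 - <<'E'
from h import *
f,d,K,T=grab('wrist'); cv2.imwrite('pics/w4.png',f[:,:,::-1])
E
python3 w.py
```

```text
time_s: 6.3
tcp_pos: [0.4774, -0.2312, 0.1833]
tcp_rot: [0.993, 0.118, 0.0, -0.001]
ft_force: [0.4, 0.1, -2.2]
grip_width: 0.498
grip_force: 31.1
white 3156 [318.8  44.9] depth z 0.0703 [ 0.5986 -0.2008  0.0703]
white 719 [642.2 123.6] depth z 0.0486 [ 0.6093 -0.4929  0.0486]
white 256 [-13.5 253.4] depth z 0.0609 [0.3496 0.0674 0.0609]
rim 4070 [538.1, -286.9, 223.0, 13.4, 14.3] z [0.0653 0.0708 0.0749]
```

View pics/w4.png

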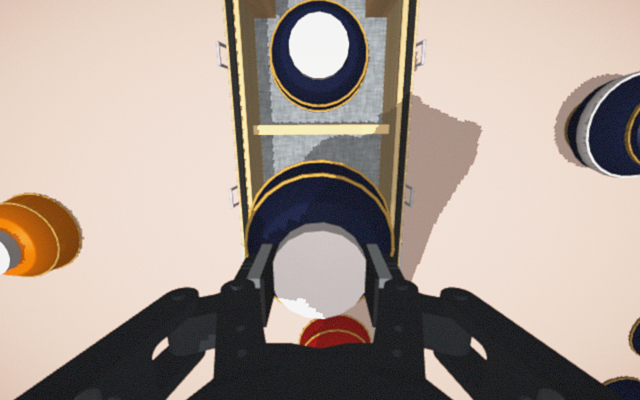

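The bowl hangs over the free pocket. The divider runs from (252,129) to (389,129), and the long walls' inner edges are near x=245 and 390. I use the divider and rim rays to check the case centre before lowering.

```bash
python3 - <<'E'
from h import *
f,d,K,T=grab('wrist'); C=cloud(d,K,T); a=np.radians(14.1); X=np.array([np.cos(a),np.sin(a)]);Y=np.array([-X[1],X[0]])
q=C[...,:2]-np.array([.5366,-.218]); u=q@X; v=q@Y; Z=C[...,2]
m=(abs(Z-.046)<.006)&(abs(u)<.02)&(abs(v)<.05); print('divider u',np.percentile(u[m],[3,50,97]).round(4),m.sum())
for s in (1,-1):
    m=(abs(Z-.072)<.006)&(s*v>.05)&(s*v<.09)&(u>-.02)&(u<.1); print('wall v',np.percentile(v[m],[2,98]).round(4),m.sum())
    for lo,hi in((-.02,.02),(.02,.06),(.06,.1)):
        k=m&(u>lo)&(u<hi); print(lo,np.percentile(v[k],[3,97]).round(4))
E
```

```text
divider u [-0.0034  0.0004  0.0044] 1046
wall v [0.0605 0.0722] 2510
-0.02 [0.0607 0.0721]
0.02 [0.0606 0.072 ]
0.06 [0.0606 0.072 ]
wall v [-0.0728 -0.0612] 2501
-0.02 [-0.0726 -0.0612]
0.02 [-0.0727 -0.0613]
0.06 [-0.0728 -0.0613]
```

```bash
python3 -m creep '[[[0.3,0,0,-2,0],[0.3,0,0,-5,0],[0.3,0,0,-7.5,0],[0.3,0,0,-9.5,0],[0.3,0,0,-11,0],[0.3,0,0,-12,0],[0.3,0,0,-12.4,0],[0.3,0,0,-12.7,0],[0.3,0,0,-12.8,0],[0.3,0,0,-12.8,0],[0.3,0,0,-12.8,0]]]' 30; python3 -c "
from bench import robot
print(robot.state()['tcp_pos'])"
```

```text
time_s: 7.82
tcp_pos: [0.4772, -0.2333, 0.0556]
tcp_rot: [0.993, 0.117, 0.0, 0.0]
ft_force: [-0.7, -0.6, -1.4]
grip_width: 0.498
grip_force: 31.1
[ 0.47719666 -0.23332548  0.05559359]
```

```bash
python3 -m creep '[[[0.3,0,0,-0.1,0],[0.3,0,0,-0.2,0],[0.3,0,0,-0.2,0],[0.3,0,0,-0.2,0]]]' 20; python3 -m creep '[[[0.55,0,0,0,0],[0.7,0,0,0,0],[0.75,0,0,0,0],[0.75,0,0,0,0],[0.75,0,0,1,0],[0.75,0,0,3,0],[0.75,0,0,7,0],[0.75,0,0,12,0],[0.75,0,0,17,0],[0.75,-5,0,21,0],[0.75,-8,0,21,0],[0.75,-8,0,21,0]]]'; python3 w.py; python3 - <<'E'
from h import *
f,d,K,T=grab('wrist'); cv2.imwrite('pics/w5.png',f[:,:,::-1])
E
```

```text
time_s: 8.32
tcp_pos: [0.4771, -0.2332, 0.054]
tcp_rot: [0.993, 0.117, -0.0, 0.0]
ft_force: [-2.5, 1.1, 6.9]
grip_width: 0.501
grip_force: 31.8
time_s: 9.82
tcp_pos: [0.3953, -0.2338, 0.2651]
tcp_rot: [0.993, 0.116, -0.0, 0.002]
ft_force: [0.4, -0.4, -0.4]
grip_width: 0.751
grip_force: 0.0
white 404 [596.6  44.4] depth z 0.0491 [ 0.6075 -0.4904  0.0491]
white 1538 [335.5 109.5] depth z 0.0703 [ 0.477  -0.2327  0.0703]
white 1251 [ 52.6 160.4] depth z 0.0608 [0.3487 0.0687 0.0608]
white 887 [347.2 278.7] depth z 0.0605 [ 0.2794 -0.2988  0.0605]
white 576 [624.4 334.4] depth z 0.0539 [ 0.2808 -0.6988  0.0539]
rim 6291 [492.9, -229.2, 173.5, 148.4, 13.8] z [0.0668 0.0708 0.0751]
lid 1077 [470.5, 148.8, 76.7, 18.0, 0.6] z [0.018  0.0242 0.0266]
```

View pics/w5.png

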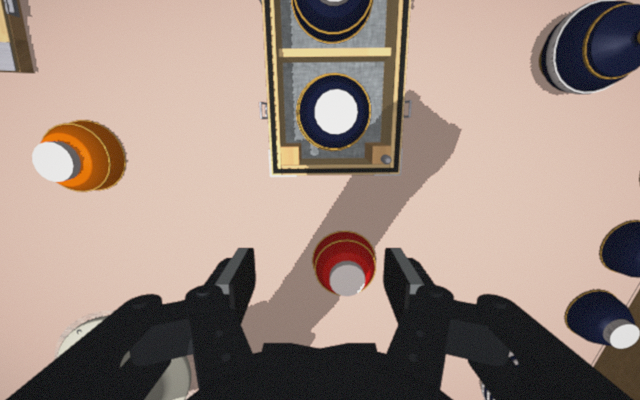

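The bowl stands in the free pocket with its foot at (335,110), 0.7 mm off the planned centre and with the foot top at 70 mm. The near pin is at (386,159). I measure that pin, then go and look at the lid.

```bash
python3 - <<'E'
from h import *
f,d,K,T=grab('wrist'); C=cloud(d,K,T); a=np.radians(14.1); X=np.array([np.cos(a),np.sin(a)]);Y=np.array([-X[1],X[0]])
q=C[...,:2]-np.array([.5372,-.2183]); u=q@X; v=q@Y; Z=C[...,2]
m=(Z>.079)&(Z<.09)&(u<-.09)&(u>-.13)&(v<-.04)&(v>-.07); print('pin',m.sum(),u[m].mean(),v[m].mean(),np.percentile(Z[m],95))
m=(abs(Z-.072)<.005)&(u<-.11)&(u>-.15)&(abs(v)<.08); print('end u',np.percentile(u[m],[2,98]).round(4))
for s in (1,-1):
  for lo,hi in((-.12,-.09),(-.09,-.06),(-.06,-.02)):
    k=(abs(Z-.072)<.006)&(s*v>.055)&(s*v<.09)&(u>lo)&(u<hi); print(s,lo,np.percentile(v[k],[3,97]).round(4))
E
python3 -m creep '[[[0.75,0,5,1,0],[0.75,0,11,2,-2],[0.75,1,17,4,-2],[0.75,2,23,4,-2],[0.75,4,29,4,-2],[0.75,5,35,4,-2],[0.75,7,41,4,-2],[0.75,8,45,4,-2],[0.75,8,46.8,4,-2],[0.75,8,46.8,4,-2],[0.75,8,46.8,4,-2]]]'; python3 w.py|grep -v white; python3 - <<'E'
from h import *
f,d,K,T=grab('wrist'); cv2.imwrite('pics/w6.png',f[:,:,::-1])
E
```

```text
pin 68 -0.11291088969577041 -0.053627305657703524 0.0866958513551008
end u [-0.1314 -0.1105]
1 -0.12 [0.0559 0.0736]
1 -0.09 [0.0615 0.0727]
1 -0.06 [0.0614 0.0729]
-1 -0.12 [-0.0729 -0.0563]
-1 -0.09 [-0.0719 -0.0605]
-1 -0.06 [-0.072  -0.0606]
time_s: 11.35
tcp_pos: [0.4771, 0.2343, 0.303]
tcp_rot: [0.995, 0.1, -0.0, 0.0]
ft_force: [-0.7, 0.3, -0.1]
grip_width: 0.753
grip_force: 0.0
rim 3334 [526.4, -177.5, 265.1, 67.8, 14.1] z [0.0632 0.0699 0.0744]
lid 21064 [550.4, 237.0, 262.6, 160.1, 11.0] z [0.0228 0.0243 0.0258]
handle 1621 [550.2, 236.9, 122.7, 18.1, 11.1] z [0.0699 0.072  0.0734]
```

View pics/w6.png

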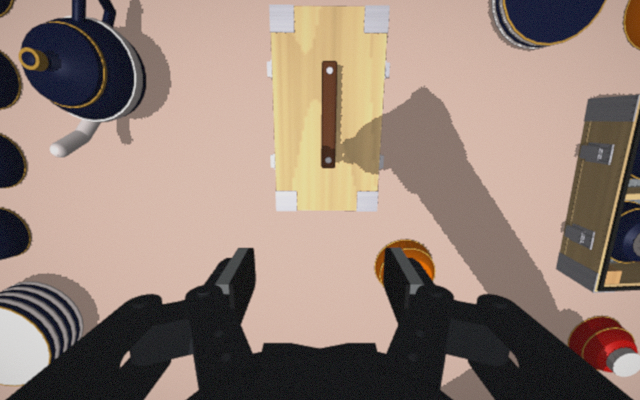

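The lid's handle is at (329,114) and nothing blocks it. It measures (0.550, 0.237), heading 11.1°, bar top at 72 mm. Next I grasp it.

```bash
python3 -m creep '[[[0.75,3,0.1,-5,0],[0.75,6,0.2,-10,-0.4],[0.75,7.3,0.25,-15,-0.4],[0.75,7.3,0.25,-20,-0.4],[0.75,7.3,0.25,-23,-0.4],[0.75,7.3,0.25,-25,-0.4],[0.75,7.3,0.25,-25.9,-0.4],[0.75,7.3,0.25,-25.9,-0.4],[0.4,7.3,0.25,-25.9,-0.4],[0.1,7.3,0.25,-25.9,-0.4],[0.1,7.3,0.25,-25.9,-0.4],[0.1,7.3,0.25,-25.9,-0.4]]]' 90
python3 -m creep '[[[0.1,0,0,0,0],[0.1,0,0,0,0],[0.1,0,0,0,0]]]' 90
```

```text
time_s: 12.95
tcp_pos: [0.5506, 0.2376, 0.0454]
tcp_rot: [0.995, 0.097, 0.001, -0.0]
ft_force: [-1.1, -0.5, 5.6]
grip_width: 0.197
grip_force: 88.8
time_s: 13.32
tcp_pos: [0.5506, 0.2376, 0.0454]
tcp_rot: [0.995, 0.097, 0.001, 0.0]
ft_force: [-0.9, -0.4, 5.2]
grip_width: 0.192
grip_force: 88.9
```

```bash
python3 -m creep '[[[0.1,0,0,0.5,0],[0.1,0,0,2,0],[0.1,0,0,4.5,0],[0.1,0,0,8,0],[0.1,0,0,12,0],[0.1,0,-3,15,0],[0.1,0,-7,16,1],[0.1,0,-12,16,2],[0.1,0,-17,16,2.9],[0.1,-0.5,-22,16,2.9],[0.1,-1,-27,16,2.9],[0.1,-1.3,-31,16,2.9]]]' 90
python3 -m creep '[[[0.1,0,-4.5,0,0],[0.1,0,-8.5,0,0],[0.1,0,-11.5,0,0],[0.1,0,-13.5,0,0],[0.1,0,-14.5,0,0],[0.1,0,-14.5,0,0],[0.1,0,-14.5,0,0],[0.1,0,-14.5,0,0]]]'
cat > l.py <<'E'
from h import *
s=robot.state(); t=np.array(s['tcp_pos']); print(t.round(4),R.from_quat(s['tcp_rot']).as_euler('ZYX',degrees=True).round(2))
f,d,K,T=grab('wrist'); C=cloud(d,K,T); cv2.imwrite('pics/wl.png',f[:,:,::-1])
zl=t[2]-.021; Z=C[...,2]; q=C-t
m=((abs(Z-zl)<.02)&(abs(q[...,0])<.2)&(abs(q[...,1])<.13)).astype(np.uint8)
P=C[m>0]; ok=np.ones(len(P),bool)
for _ in range(4):
    c=np.linalg.lstsq(np.c_[P[ok][:,:2]-t[:2],np.ones(ok.sum())],P[ok][:,2],rcond=None)[0]; r=P[:,2]-np.c_[P[:,:2]-t[:2],np.ones(len(P))]@c; ok=abs(r)<.003
print('top plane tilt deg',np.degrees(c[:2]).round(2),'z at tcp',c[2].round(4),ok.sum())
from m2 import rect; Q=P[ok]; print(rect(Q))
a=np.radians(14.0); X=np.array([np.cos(a),np.sin(a)]);Y=np.array([-X[1],X[0]])
w=(Q[:,:2]-[.5372,-.2183]); u=w@X; v=w@Y
for lo in np.arange(-.12,.12,.04):
    k=(u>lo)&(u<lo+.04); 
    if k.sum()>50: print(round(lo,2),np.percentile(v[k],[1,99]).round(4),k.sum())
for lo in np.arange(-.06,.06,.03):
    k=(v>lo)&(v<lo+.03)
    if k.sum()>50: print('u',round(lo,2),np.percentile(u[k],[.5,99.5]).round(4),k.sum())
E
python3 l.py
```

```text
time_s: 14.82
tcp_pos: [0.5362, -0.0751, 0.2049]
tcp_rot: [0.993, 0.121, -0.0, 0.001]
ft_force: [0.4, 1.3, -4.2]
grip_width: 0.191
grip_force: 88.1
time_s: 15.82
tcp_pos: [0.5372, -0.2162, 0.2045]
tcp_rot: [0.992, 0.123, 0.0, -0.0]
ft_force: [0.4, -0.3, -2.7]
grip_width: 0.193
grip_force: 88.1
[ 0.5372 -0.2162  0.2045] [ 1.4110e+01 -1.0000e-02 -1.7999e+02]
top plane tilt deg [0.03 0.11] z at tcp 0.1831 69703
[554.5, -211.9, 215.1, 148.6, 14.1]
-0.08 [-0.0705  0.0743] 294
-0.04 [-0.0697  0.0738] 6276
0.0 [-0.0692  0.0734] 14126
0.04 [-0.0691  0.0734] 19103
0.08 [-0.0693  0.0738] 26047
u -0.06 [-0.0284  0.1246] 16056
u -0.03 [-0.0629  0.1249] 12463
u 0.0 [-0.0634  0.1249] 11476
u 0.03 [-0.0283  0.1245] 15982
```

View pics/wl.png

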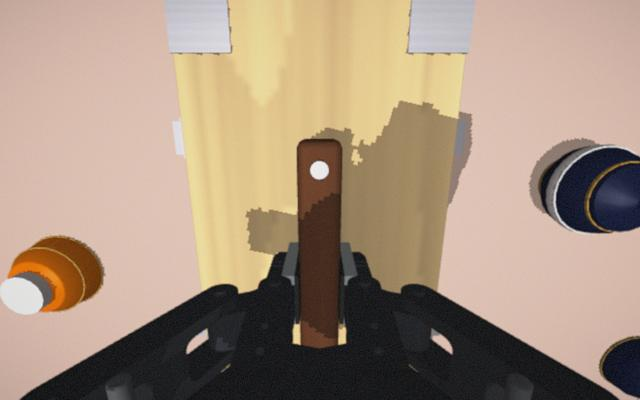

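The lid hangs level and matches the case heading (14.1°). Its v offset is +2 mm, so I correct that and use the bar end at (319,141) and the screw at (319,170) to check u.

```bash
python3 -m creep '[[[0.1,0,-0.15,-1,0],[0.1,0,-0.15,-3,0],[0.1,0,-0.15,-5,0],[0.1,0,-0.15,-6,0],[0.1,0,-0.15,-6,0],[0.1,0,-0.15,-6,0]]]'
cat >> l.py <<'E'
m=(Z>t[2]+.017)&(Z<t[2]+.035)&(q[...,0]>.02)&(q[...,0]<.09)&(abs(q[...,1])<.05); H=C[m]; w=H[:,:2]-[.5372,-.2183]; print('bar end u',np.percentile(w@X,[97,99,99.7]).round(4),'v',np.percentile(w@Y,[2,98]).round(4),m.sum())
E
python3 l.py
```

```text
time_s: 16.62
tcp_pos: [0.5376, -0.2191, 0.1447]
tcp_rot: [0.993, 0.122, 0.0, 0.0]
ft_force: [0.6, -0.8, -3.8]
grip_width: 0.199
grip_force: 88.0
[ 0.5376 -0.2191  0.1447] [ 1.3990e+01 -5.0000e-02  1.7999e+02]
top plane tilt deg [0.07 0.11] z at tcp 0.1234 69750
[554.5, -214.9, 215.6, 148.6, 14.0]
-0.08 [-0.0734  0.0724] 294
-0.04 [-0.0725  0.071 ] 6383
0.0 [-0.0721  0.0706] 14197
0.04 [-0.072   0.0705] 19253
0.08 [-0.0723  0.0708] 26044
u -0.06 [-0.0286  0.1242] 16021
u -0.03 [-0.0635  0.1246] 11833
u 0.0 [-0.0636  0.1245] 12079
u 0.03 [-0.0287  0.1242] 16066
bar end u [0.0616 0.0623 0.0625] v [-0.0093  0.0077] 4543
```

```bash
python3 -m creep '[[[0.1,0,0.1,-0.4,0],[0.1,0,0.1,-0.8,0],[0.1,0,0.1,-1.1,0],[0.1,0,0.1,-1.4,0],[0.1,0,0.1,-1.6,0],[0.1,0,0.1,-1.8,0],[0.1,0,0.1,-1.8,0],[0.1,0,0.1,-1.8,0]]]'; python3 l.py
```

```text
time_s: 17.68
tcp_pos: [0.5371, -0.2182, 0.1264]
tcp_rot: [0.993, 0.122, 0.0, 0.0]
ft_force: [-0.4, -1.0, -3.1]
grip_width: 0.195
grip_force: 88.1
[ 0.5371 -0.2182  0.1264] [ 1.398e+01 -1.000e-02  1.800e+02]
top plane tilt deg [0.03 0.1 ] z at tcp 0.105 69692
[553.5, -214.0, 216.7, 148.1, 14.0]
-0.08 [-0.0721  0.0728] 291
-0.04 [-0.0715  0.072 ] 6460
0.0 [-0.0712  0.0716] 14199
0.04 [-0.0711  0.0715] 19132
0.08 [-0.0714  0.0718] 26241
u -0.06 [-0.0289  0.1239] 16029
u -0.03 [-0.0636  0.1243] 12060
u 0.0 [-0.0637  0.1243] 11844
u 0.03 [-0.0289  0.1239] 16034
bar end u [0.0613 0.062  0.0622] v [-0.0083  0.0087] 4550
```

The underside is at 81 mm, already below the pin tips, with no contact force. The pins are entering the holes, so I go on down and press.

```bash
python3 -m creep '[[[0.1,0,0,-0.2,0],[0.1,0,0,-0.4,0],[0.1,0,0,-0.6,0],[0.1,0,0,-0.7,0],[0.1,0,0,-0.7,0],[0.1,0,0,-0.7,0],[0.1,0,0,-0.7,0]]]'; python3 l.py | sed -n '1,3p'
```

```text
time_s: 18.6
tcp_pos: [0.537, -0.2181, 0.1195]
tcp_rot: [0.993, 0.122, 0.0, 0.0]
ft_force: [-1.8, 0.2, -0.8]
grip_width: 0.189
grip_force: 88.5
[ 0.537  -0.2181  0.1195] [ 13.98  -0.   180.  ]
top plane tilt deg [0.09 0.11] z at tcp 0.0981 69734
[553.5, -213.9, 216.2, 148.4, 14.0]
```

```bash
python3 -m creep '[[[0.1,0,0,-0.15,0],[0.1,0,0,-0.3,0],[0.1,0,0,-0.45,0],[0.1,0,0,-0.55,0],[0.1,0,0,-0.6,0],[0.1,0,0,-0.6,0],[0.1,0,0,-0.6,0],[0.1,0,0,-0.6,0]]]'; python3 l.py | sed -n '1,3p'
```

```text
time_s: 19.65
tcp_pos: [0.5371, -0.2182, 0.1154]
tcp_rot: [0.993, 0.122, -0.0, 0.001]
ft_force: [-9.5, 2.2, 18.2]
grip_width: 0.196
grip_force: 91.3
[ 0.5371 -0.2182  0.1154] [1.3980e+01 4.0000e-02 1.7991e+02]
top plane tilt deg [0.1  0.11] z at tcp 0.0941 69812
[554.0, -213.4, 215.3, 148.2, 13.7]
```

```bash
python3 -m creep '[[[0.1,0,0,-0.05,0],[0.1,0,0,-0.05,0],[0.1,0,0,-0.05,0],[0.1,0,0,-0.05,0]]]'; python3 l.py|sed -n '1,2p'; python3 - <<'E'
from h import *
from m2 import rect
for n in('top','scene'):
    f,d,K,T=grab(n); C=cloud(d,K,T); m=(abs(C[...,2]-.094)<.006)&(abs(C[...,0]-.537)<.17)&(abs(C[...,1]+.218)<.12)
    m=cv2.morphologyEx(m.astype(np.uint8),cv2.MORPH_OPEN,np.ones((3,3)))>0
    print(n,rect(C[m]),np.median(C[m][:,2]))
E
```

```text
time_s: 20.2
tcp_pos: [0.5371, -0.2182, 0.1154]
tcp_rot: [0.993, 0.122, -0.0, 0.001]
ft_force: [-10.0, 1.9, 22.1]
grip_width: 0.195
grip_force: 91.9
[ 0.5371 -0.2182  0.1154] [1.3980e+01 5.0000e-02 1.7989e+02]
top plane tilt deg [0.1 0.1] z at tcp 0.0941 69823
top [532.9, -216.8, 263.4, 151.2, 14.2] 0.09363425798424396
scene [535.3, -220.5, 266.9, 151.5, 14.8] 0.09413981721818943
```

The lid won't go any lower with more push: underside at 70 mm, level, about 22 N. Handing in while it is held.

```bash
python3 -c "
from bench import robot
print(robot.finish_job())"
```

```text
the job is handed in; nothing more can be done
None
```

The job is handed in, with no verdict returned: the bowl stands foot up in the free pocket (about 1 mm off centre by camera), and the lid is over both pins, level and held pressed to the rim at about 22 N.

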